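# Rack the washed saucers and wind the rack to drain

### The arm

A 7-joint arm with a two-finger parallel gripper is mounted at the origin on a cart in front of the work surface, level with it; the furniture and walls round the work are solid. World frame = base frame: x ahead of the robot, y to its left, z up, the work surface at z = 0. Lengths are in m, angles in rad, forces in N, time in s.
With the tool pointing down it reaches from about 0.425 to 0.925 m from the base axis. Payload 6.8 kg.
Tool frame: the origin (TCP) lies on the front face of the gripper's body, between the roots of the fingers; the fingertips stand 73 mm ahead of it and the grasp point (between the pads) lies 54 mm ahead of it (env.nose_length is the distance from the TCP to the fingertips, in m); z points along the fingers, y is the line along which they close (so a half turn about z gives the same grasp; the last joint's range is limited). The gripper opens to 85 mm and grips with 20 to 120 N. Pads are 22 mm wide; open, the fingers measure 114 mm over their backs; the gripper's body (76 mm by 85 mm) begins 54 mm behind the grasp point. The pads swing forward as they close: fully open they stand 13 mm farther back than shut.
Start: joints at [-1.374, 0.477, 0.022, 1.555, -0.011, 1.109, -0.083], TCP at [0.203, 0.644, 0.304] pointing down, gripper open.
Joint ranges: [-2.96, 2.96], [-0.34, 2.1], [-1.41, 1.46], [0.24, 2.44], [-1.37, 4.51], [0.17, 1.92], [-2.96, 2.96]. Speed limits (rad/s): [2.39, 2.39, 3.14, 3.14, 3.14, 3.14, 3.14].

### API

Orientations are given as a unit quaternion [w, x, y, z].
In Python, from cell import env, kin, camera, calibration, job gives the robot as it stands. The module is installed in compiled form; this text tells all that it offers. Calls block until the motion is done:
- env.reach(position, orientation): joint-space move of the TCP to a pose.
- env.movel(position, velocity=0.15, rot=None, stop_force=None): straight line of the TCP; rot=None keeps the orientation; velocity is the mean speed in m/s. With stop_force (N) it stops when the force on the tool has changed by that much, and returns True; else False.
- env.goto_joints(angles): joint-space move.
- env.grip(opening, f_grip=None): finger opening in m; f_grip is the grip in N (None keeps the last); returns when the fingers have stopped.
- env.dwell(seconds).
- kin.inverse_kinematics(position, orientation): joint angles nearest the present ones, or None.
- env.get_state(): the state.
- camera(name): name is "scene" or "side" or "wrist"; returns (picture, depth): 480x640x3 uint8, blue, green, red; 480x640 float32, m along the optical axis (not along the pixel's ray), 0 where there is no reading.
- calibration(name): a dict with "fx", "fy", "cx", "cy" (pixels), "rvec" (rotation vector, rad) and "tvec" (3), from world to camera coordinates, as OpenCV has them. Camera axes: x right, y down, z forward; pixel columns grow to the right and rows downward; lengths in m; the calibration is good to about 2 mm. A picture is of the moment at which its call begins: read the wrist's pose just before it. calibration takes no time and is no camera call; for the wrist camera it gives the pose at the moment of the call.
A pose or a line that the arm cannot do raises env.PlanningError and nothing moves.
- job.job_done(): hands the job in; it is judged then, once.
The state is a dict: "time": time; "qpos": joint angles; "joint_velocities": joint speeds; "joint_torque": joint torques, N m; "tcp_pos": TCP position; "orientation": TCP orientation; "force": force on the tool from outside, world axes, zero at the start; "torque": the same for the moment, N m; "opening": finger opening in m; "gripper_force": force on a finger pad.
Only numpy, scipy, OpenCV 4.12 (cv2) and the standard library are available. Lean on these libraries where they do the work, as an engineer would, in place of code of your own. Each camera call takes 0.05 s, during which the arm holds its last target. There are 200 camera calls.

### The job

The draining rack was left tilted: wind its tray down level with the hand wheel, then stand the drip cup upright on the worktop under the spout's tip and put every saucer from the caddy upright into a slot of its own between the rack's tines, seated on the rails. When all are in, wind the tray up to the green 10-degree mark and leave it so with nothing held, the cup still under the tip. Do not let a saucer fall flat, and leave the jars and the kitchen timer alone.

Things in the scene. Friction and masses are not known exactly. Their poses are not given: they have to be found in the camera images.
- tray (a joint): Tilt of the draining rack's steel tray, rad. 0 = level (loading position), grows as the end next to the gearbox rises and the spout end dips; 0.0873 = first mark, 0.1745 (10 degrees) = the thick green mark, 0.2618 = last mark. A red pointer on the tray shows it on the white upright scale at the side that faces the robot. The tray's hinge lies 75 mm from the spout's tip, across the tray. The worm holds the tray where it is left.
- wheel (a joint): Turn of the black hand wheel (92 mm across, axis upright) on top of the grey worm gearbox, rad. Read from above, turning it anticlockwise increases it and raises the tray, clockwise lowers it: one full turn (6.283) moves the tray 0.0873 rad (one mark). It reads 0, against a hard stop, when the tray is level; other stop at 3 turns. It takes about 0.04 N m (1.5 N at the spinner).
- wheel_axis (a point): Fixed point on the axis of the hand wheel, at the height of spinner_grip. Its axes: the rack's (x across the tray along the slots, y from the gearbox to the spout, z up).
- spinner_grip (a point): Point on the red upright spinner, a round post 14 mm thick and 46 mm tall that turns freely on the hand wheel, 34 mm from its axis; the point lies 26 mm above the wheel's top face and 20 mm below the post's top. Held here it can be led round the wheel's axis in circles without turning the gripper.
- drip (a point): Tip of the spout, middle of its underside, where water would drip: 57 mm above the worktop when the tray is level, 44 mm at 10 degrees. The spout is 30 mm wide, runs along the tray's y, and sticks out about 65 mm past the tray.
- cup_centre (a point): Drip cup: round open steel cup, 60 mm across and 34 mm tall, with a straight black handle. Point on the cup's axis, 17 mm above its underside. Its x axis points along the handle.
- cup_handle (a point): Point to hold on the cup's straight black handle (12 mm wide, 10 mm tall), 95 mm from the cup's axis and 28 mm above the cup's underside; the handle runs along the cup's x, from 30 to 135 mm from the axis. Its axes are the cup's.
- caddy: Fixed grey plastic washing caddy, 235 x 120 mm, origin in the middle of its underside; x is along its three leaning places (67 mm apart at x = -67, 0, 67 mm), where the saucers lean about 20 degrees from upright, tops towards the caddy's -x. Tines stand at y = -30 and +30 mm beside each saucer and end about half-way up it.
- slot_0 (a point): Slot 0 of the tray (next to the gearbox; slots are 50 mm apart along the tray's y): the point where the centre of a seated saucer lies, 120 mm above the worktop when the tray is level. The point's y is the axis of a saucer standing in it, x runs along the slot, z is up out of the tray. The slot is 13 mm wide, between four steel tines at x = -30 and +30 mm that end just below this point; the saucer rests on two round rails at x = -25 and +25 mm.
- slot_1 (a point): Slot 1 of the tray (in between; slots are 50 mm apart along the tray's y): the point where the centre of a seated saucer lies, 120 mm above the worktop when the tray is level. The point's y is the axis of a saucer standing in it, x runs along the slot, z is up out of the tray. The slot is 13 mm wide, between four steel tines at x = -30 and +30 mm that end just below this point; the saucer rests on two round rails at x = -25 and +25 mm.
- slot_2 (a point): Slot 2 of the tray (in between; slots are 50 mm apart along the tray's y): the point where the centre of a seated saucer lies, 120 mm above the worktop when the tray is level. The point's y is the axis of a saucer standing in it, x runs along the slot, z is up out of the tray. The slot is 13 mm wide, between four steel tines at x = -30 and +30 mm that end just below this point; the saucer rests on two round rails at x = -25 and +25 mm.
- slot_3 (a point): Slot 3 of the tray (next to the spout; slots are 50 mm apart along the tray's y): the point where the centre of a seated saucer lies, 120 mm above the worktop when the tray is level. The point's y is the axis of a saucer standing in it, x runs along the slot, z is up out of the tray. The slot is 13 mm wide, between four steel tines at x = -30 and +30 mm that end just below this point; the saucer rests on two round rails at x = -25 and +25 mm.
- saucer_a_centre (a point): Centre of a flat round blue saucer with a white middle, 100 mm across and 8 mm thick, 0.14 kg. x is its axis (across the thickness), z points up along the saucer as it leans at the start. Of three identical saucers only some are there.
- saucer_b_centre (a point): Centre of a flat round blue saucer with a white middle, 100 mm across and 8 mm thick, 0.14 kg. x is its axis (across the thickness), z points up along the saucer as it leans at the start. Of three identical saucers only some are there.
- saucer_c_centre (a point): Centre of a flat round blue saucer with a white middle, 100 mm across and 8 mm thick, 0.14 kg. x is its axis (across the thickness), z points up along the saucer as it leans at the start. Of three identical saucers only some are there.
- spice_jar: Bystander: spice jar with red cap, 45 mm across and 106 mm tall, standing behind the work; origin in the middle of its underside.
- honey: Bystander: honey jar with green lid, 64 x 68 x 84 mm, standing behind the work; origin in the middle of its underside.
- timer: Bystander: round red and white kitchen timer, 61 mm across and 42 mm tall, standing behind the rack; origin in the middle of its underside.
Mind the look-alikes: they are no part of the job. Leave any purple look-alike of the part that bears saucer_c_centre alone.

How it is judged:
By the outcome, as a careful person would: the job done as asked, in the order asked, and still so for the second after the job is handed in, with the robot touching nothing.
Of saucer_a, saucer_b, saucer_c only 2 to 3 are there at a start; the rules pass over those that are not, and their reading is None.
At some moment in a run one of cup may be knocked a few centimetres aside while the robot is not near it.
It also fails if it takes over 208 s, if anything falls off the work surface, if the arm or the gripper's body presses on something with over 40 N, if the wrist force passes 120 N, or if a joint passes its speed limit or range.

## Working session

There is one attempt and no reset: what is moved stays moved. The work goes in short steps, each a Python script; the robot and the scene stay as the last script left them, time stands still between calls to the robot, and variables do not carry over. Pictures are saved under pics/ and viewed, at most 16 in all, crops included, and the job is handed in when it is done.

```bash
mkdir -p pics; ls
cat > h.py <<'E'
import numpy as np, cv2
from cell import env, kin, camera, calibration, job
def cam(name):
    K=calibration(name); p,d=camera(name); return p,d,K
def RT(K):
    return cv2.Rodrigues(np.array(K["rvec"],float))[0], np.array(K["tvec"],float).ravel()
def cloud(d,K):
    R,t=RT(K); v,u=np.mgrid[:480,:640]
    P=np.stack([(u-K["cx"])/K["fx"]*d,(v-K["cy"])/K["fy"]*d,d],-1)
    return (P-t)@R
def ray(u,v,K,z):
    R,t=RT(K); c=-R.T@t; r=R.T@np.array([(u-K["cx"])/K["fx"],(v-K["cy"])/K["fy"],1.])
    return c+r*(z-c[2])/r[2]
def proj(p,K):
    R,t=RT(K); q=R@np.array(p,float)+t; return np.array([K["fx"]*q[0]/q[2]+K["cx"],K["fy"]*q[1]/q[2]+K["cy"]])
E
python3 - <<'E'
from h import *
for n in ("scene","side"):
    p,d,K=cam(n); cv2.imwrite(f"pics/{n}0.png",p); np.savez(f"/tmp/{n}0.npz",p=p,d=d)
    R,t=RT(K); print(n,-R.T@t, R[2], K["fx"])
s=env.get_state(); print(s["tcp_pos"],s["orientation"],s["time"])
E
```

```text
pics
scene [-0.1951627  -0.3872179   0.76534202] [ 0.68868141  0.37102136 -0.62294547] 471.87711572641865
side [ 0.22095073 -1.18653161  0.60533039] [ 0.24862665  0.89241092 -0.37654685] 574.585011611418
[0.20242502 0.64349454 0.30301014] [-6.98013033e-05  1.51789190e-01  9.88412549e-01 -8.18037165e-04] 0.1
```

View pics/scene0.png

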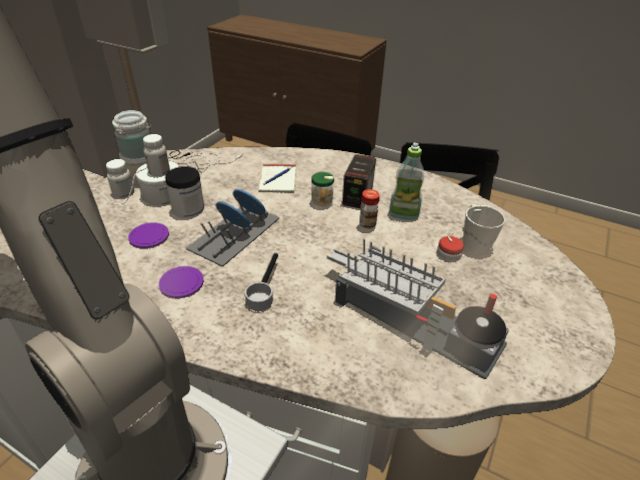

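View pics/side0.png

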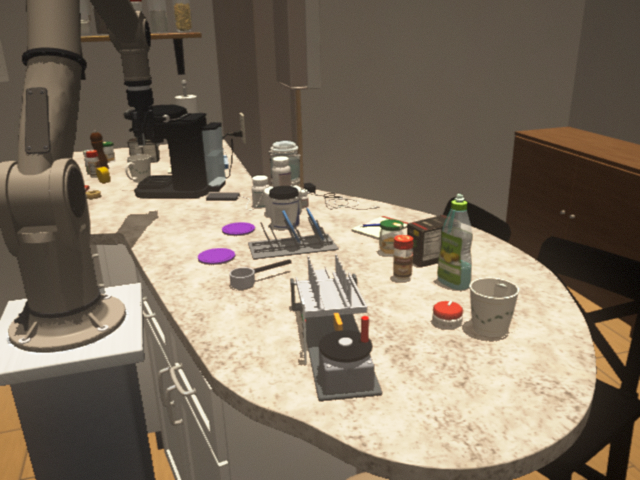

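The scene view shows the gearbox wheel at about (480,325), red spinner (490,303), rack (390,280) with the spout at (340,260), and the cup at (259,295) with its handle up to (275,258). The caddy is at (235,233) with two blue saucers at (233,213) and (250,205). The purple discs at (181,281) and (148,235) lie flat on the worktop and are the look-alikes, so I leave them alone.

Run:
```python
from h import *
for n in ("scene","side"):
    z=np.load(f"/tmp/{n}0.npz"); p,d=z["p"],z["d"]; K=calibration(n); C=cloud(d,K); hsv=cv2.cvtColor(p,cv2.COLOR_BGR2HSV).astype(int)
    H,S,V=hsv[...,0],hsv[...,1],hsv[...,2]
    red=((H<8)|(H>172))&(S>150)&(V>80); blue=(H>95)&(H<122)&(S>90)&(V>40)
    ok=d>0
    for name,m in (("red",red),("blue",blue)):
        k,l,st,ce=cv2.connectedComponentsWithStats(m.astype(np.uint8))
        for i in range(1,k):
            if st[i,4]>40:
                q=C[(l==i)&ok]
                if len(q)<10: continue
                if q[:,0].min()<.2 or q[:,0].max()>1.2: continue
                print(n,name,st[i],ce[i].round(),q.mean(0).round(3),q.min(0).round(3),q.max(0).round(3))
                if name=="blue":
                    u,s,vt=np.linalg.svd(q-np.median(q,0),full_matrices=False); print("  normal",vt[2].round(3),s.round(3))
    # wheel: dark points z range
    win={"scene":(300,370,440,520),"side":(325,365,310,385)}[n]
    sub=np.zeros_like(ok); sub[win[0]:win[1],win[2]:win[3]]=1
    m=sub&ok&(V<70)&(C[...,2]>.06)
    q=C[m]; print(n,"wheel dark",len(q),np.percentile(q,[2,50,98],axis=0).round(3))
    if n=="scene":
        # steel rack & cup
        for nm,w in (("rack",(240,320,325,455)),("cup",(275,312,240,280)),("handle",(250,290,255,285)),("caddy",(200,265,185,285))):
            q=C[w[0]:w[1],w[2]:w[3]][ok[w[0]:w[1],w[2]:w[3]]]; q=q[q[:,2]>.012]; print(nm,np.percentile(q,[1,50,99],axis=0).round(3).tolist())
        cv2.imwrite("pics/rack.png",cv2.resize(p[230:380,310:520],None,fx=3.8,fy=3.8,interpolation=cv2.INTER_CUBIC))
```

```text
scene red [362 189  17  11 114] [370. 194.] [ 0.754 -0.035  0.106] [ 0.734 -0.055  0.066] [0.827 0.008 0.11 ]
scene red [440 237  24  15 263] [451. 244.] [ 0.75  -0.258  0.037] [ 0.727 -0.285  0.026] [ 0.782 -0.23   0.043]
scene blue [234 190  31  25 354] [249. 201.] [0.614 0.243 0.069] [0.599 0.201 0.021] [0.637 0.294 0.107]
  normal [ 0.925 -0.032  0.379] [0.456 0.431 0.025]
scene blue [218 202  31  25 335] [233. 214.] [0.547 0.243 0.07 ] [0.533 0.202 0.02 ] [0.569 0.284 0.107]
  normal [ 0.927 -0.02   0.373] [0.448 0.395 0.027]
scene wheel dark 571 [[ 0.45  -0.427  0.07 ]
 [ 0.483 -0.408  0.078]
 [ 0.526 -0.39   0.08 ]]
rack [[0.44, -0.323, 0.017], [0.513, -0.2, 0.073], [0.75, -0.039, 0.126]]
cup [[0.355, 0.03, 0.012], [0.388, 0.062, 0.027], [0.436, 0.088, 0.036]]
handle [[0.403, 0.043, 0.013], [0.431, 0.076, 0.031], [0.511, 0.098, 0.036]]
caddy [[0.453, 0.086, 0.013], [0.551, 0.25, 0.04], [0.641, 0.401, 0.105]]
side red [394 235  20  14 196] [404. 242.] [ 0.756 -0.045  0.099] [ 0.735 -0.063  0.06 ] [0.82  0.091 0.11 ]
side red [434 301  28  18 376] [448. 310.] [ 0.753 -0.269  0.037] [ 0.727 -0.292  0.026] [ 0.784 -0.233  0.042]
side red [361 316   7  26 141] [364. 328.] [ 0.525 -0.393  0.106] [ 0.521 -0.398  0.081] [ 0.531 -0.383  0.126]
side wheel dark 1115 [[ 0.451 -0.431  0.072]
 [ 0.486 -0.399  0.078]
 [ 0.526 -0.348  0.081]]
```

View pics/rack.png

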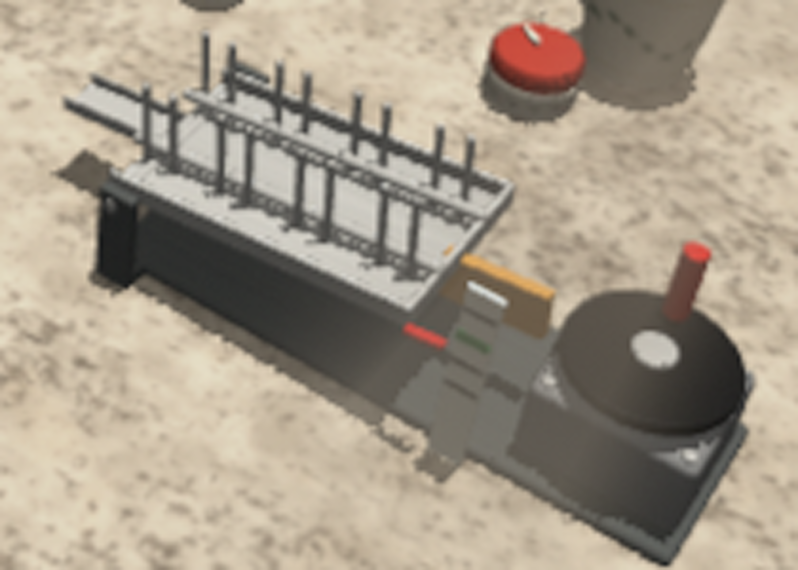

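The crop shows the red pointer at about (425,337), close to the green mark, with the spinner at (690,280) and the spout at upper left (95,100). Next is a close look from above with the wrist camera.

```bash
cat >> h.py <<'E'
def down(yaw):  # tool x axis along world yaw, tool pointing down; closing line = yaw-90deg
    return np.array([0,np.cos(yaw/2),np.sin(yaw/2),0.])
def st():
    s=env.get_state(); return f"t={s['time']:.1f} p={np.round(s['tcp_pos'],4)} F={np.round(s['force'],1)} op={s['opening']:.4f}"
E
python3 - <<'E'
from h import *
for z in (.5,.45,.4):
    for yaw in (2.84,1.57,0.):
        print(z,yaw,kin.inverse_kinematics([.5,-.27,z],down(yaw)) is not None)
env.reach([.5,-.27,.45],down(2.84)); print(st())
p,d,K=cam("wrist"); cv2.imwrite("pics/w1.png",p); np.savez("/tmp/w1.npz",p=p,d=d,R=K["rvec"],t=K["tvec"])
R,t=RT(K); print(-R.T@t,R.round(2).tolist(),K["fx"])
E
```

```text
0.5 2.84 True
0.5 1.57 True
0.5 0.0 True
0.45 2.84 True
0.45 1.57 True
0.45 0.0 True
0.4 2.84 True
0.4 1.57 True
0.4 0.0 True
t=3.5 p=[ 0.5005 -0.2692  0.4498] F=[ 0.  -0.5 -0.3] op=0.0852
[ 0.43751753 -0.24825876  0.52041033] [[0.3, 0.96, -0.0], [0.92, -0.28, 0.26], [0.25, -0.08, -0.97]] 413.31764880832895
```

View pics/w1.png

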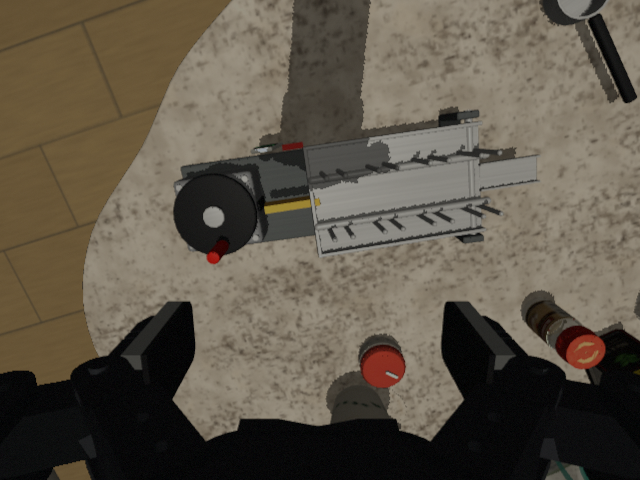

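The wrist view shows the wheel centre at about (214,215), spinner top at (213,258), tray corners (304,146) to (485,236), spout tip (538,168) and timer (383,367).

Run:
```python
from h import *
z=np.load("/tmp/w1.npz"); K=calibration("wrist"); p,d=z["p"],z["d"]; C=cloud(d,K)
hsv=cv2.cvtColor(p,cv2.COLOR_BGR2HSV).astype(int); H,S,V=hsv[...,0],hsv[...,1],hsv[...,2]
sub=np.zeros(d.shape,bool); sub[160:275,165:270]=1
m=sub&(V<60)&(abs(C[...,2]-.08)<.008)&(d>0)
q=C[m]; (cx,cy),r=cv2.minEnclosingCircle((q[:,:2]*1000).astype(np.float32)); print("wheel",cx,cy,r,np.median(q[:,2]))
cs,_=cv2.findContours(m.astype(np.uint8),cv2.RETR_EXTERNAL,cv2.CHAIN_APPROX_NONE); c=max(cs,key=len); hull=cv2.convexHull(c)
P=np.array([ray(*x[0],K,.08) for x in hull]); A=np.c_[2*P[:,:2],np.ones(len(P))]; s=np.linalg.lstsq(A,(P[:,:2]**2).sum(1),rcond=None)[0]; print("fit",s[:2],np.sqrt(s[2]+s[0]**2+s[1]**2))
print("hub z",C[216,213])
red=((H<8)|(H>172))&(S>150)&(V>60); sub2=np.zeros(d.shape,bool); sub2[230:275,190:240]=1
q=C[red&sub2&(d>0)]; q=q[q[:,2]>.122]; print("spinner top",q.mean(0),len(q))
print("pix ray",ray(213.5,258,K,.126))
for uv in ((302,147),(320,255),(485,236),(470,124),(538,157),(539,180)): print(uv, C[uv[1]-3:uv[1]+4,uv[0]-3:uv[0]+4].reshape(-1,3).round(3)[[24,0,48]].tolist())
# tray side edges direction
sub3=np.zeros(d.shape,bool); sub3[130:250,325:470]=1
q=C[sub3&(d>0)&(C[...,2]>.055)&(C[...,2]<.11)&(S<60)]; 
rr=cv2.minAreaRect((q[:,:2]*1000).astype(np.float32)); print(rr)
n=q-q.mean(0); co=np.linalg.lstsq(np.c_[q[:,:2],np.ones(len(q))],q[:,2],rcond=None)[0]; print("grad",co)
```

```text
wheel 494.3872375488281 -375.9061279296875 53.046810150146484 0.07861266822612054
fit [ 0.49242558 -0.38254195] 0.04530896598036382
hub z [ 0.49240169 -0.38329938  0.0855452 ]
spinner top [ 0.52674704 -0.38645875  0.12454058] 131
pix ray [ 0.52761195 -0.38566942  0.126     ]
(302, 147) [[0.452, -0.27, 0.08], [0.448, -0.272, 0.079], [0.455, -0.268, 0.088]]
(320, 255) [[0.568, -0.286, 0.088], [0.589, -0.296, -0.0], [0.599, -0.291, -0.0]]
(485, 236) [[0.632, -0.081, 0.001], [0.628, -0.084, 0.0], [0.637, -0.079, 0.002]]
(470, 124) [[0.482, -0.096, 0.073], [0.478, -0.095, 0.064], [0.487, -0.09, 0.061]]
(538, 157) [[0.552, 0.001, -0.0], [0.536, -0.027, 0.053], [0.557, 0.004, 0.001]]
(539, 180) [[0.564, -0.031, 0.06], [0.576, -0.005, -0.0], [0.586, 0.0, 0.001]]
((527.0703735351562, -183.28506469726562), (166.04043579101562, 125.69629669189453), 74.88823699951172)
grad [-0.00383028 -0.08826312  0.05862767]
```

```bash
cat >> h.py <<'E'
AX=np.array([.4925,-.383]); RS=.034; ZT=.163
def wind(a0,total,n=16,v=.12,stop=None,off=np.zeros(2)):
    """lead the held spinner from angle a0 by total (rad, + = anticlockwise)"""
    N=int(np.ceil(abs(total)/(2*np.pi/n))); 
    for a in a0+np.linspace(0,total,N+1)[1:]:
        hit=env.movel([*(AX+off+RS*np.array([np.cos(a),np.sin(a)])),ZT],v,None,stop)
        f=np.array(env.get_state()["force"]); tg=f[:2]@[-np.sin(a),np.cos(a)]; rd=f[:2]@[np.cos(a),np.sin(a)]
        print(f"{np.degrees(a):.0f} tan {tg:.1f} rad {rd:.1f} fz {f[2]:.1f}",hit,end=" | ")
        if hit or (stop and abs(tg)>stop): break
    p=np.array(env.get_state()["tcp_pos"])[:2]-AX-off; print(st(), "angle",np.degrees(np.arctan2(p[1],p[0])))
    return a
E
python3 - <<'E'
from h import *
q=down(np.pi/2); q2=down(-np.pi/2)
for o in (q,q2): print(np.round(kin.inverse_kinematics([.527,-.386,.25],o),2))
env.reach([.527,-.386,.25],q); env.movel([.527,-.386,ZT],.15,None,10); print(st())
env.grip(.0,40); print(st())
p=np.array(env.get_state()["tcp_pos"])[:2]-AX; a0=np.arctan2(p[1],p[0]); print(np.degrees(a0),np.linalg.norm(p))
wind(a0,-np.pi/2,stop=10)
E
```

```text
[ 0.38  0.5   0.22  1.67 -0.12  0.98  0.64]
[-0.21  0.88  1.27  1.71 -0.89  1.25 -1.86]
t=5.2 p=[ 0.5276 -0.3863  0.1642] F=[ 0.3  0.5 -0.6] op=0.0852
t=5.9 p=[ 0.5271 -0.386   0.1632] F=[-1.   1.1  2.2] op=0.0130
-5.006679496538003 0.03469327269956721
-28 tan -1.7 rad 1.0 fz 1.7 False | -50 tan -2.1 rad 2.2 fz 2.6 False | -73 tan -1.7 rad 1.5 fz 3.4 False | -95 tan -1.1 rad 2.2 fz 5.1 False | t=6.9 p=[ 0.489  -0.4168  0.1632] F=[-1.3 -2.1  5.1] op=0.0127 angle -95.95723839479325
```

Run:
```python
from h import *
a=np.radians(-95.0)
wind(a,-2*np.pi*1.6,stop=8)
p,d,K=cam("scene"); cv2.imwrite("pics/s1.png",cv2.resize(p[230:380,310:520],None,fx=3.8,fy=3.8,interpolation=cv2.INTER_CUBIC))
```

```text
-117 tan -0.7 rad 0.9 fz 5.7 False | -139 tan -2.0 rad 1.8 fz 5.9 False | -161 tan -1.0 rad 0.6 fz 6.2 False | -184 tan -3.1 rad 0.5 fz 6.7 False | -206 tan -1.1 rad -1.8 fz 3.9 False | -228 tan -0.3 rad -1.7 fz 3.3 False | -250 tan -2.0 rad -0.3 fz 4.6 False | -272 tan -1.3 rad 0.2 fz 5.5 False | -294 tan -0.8 rad 2.2 fz 6.4 False | -317 tan -1.7 rad 3.6 fz 6.9 False | -339 tan -0.9 rad 4.9 fz 4.9 False | -361 tan -1.9 rad 5.7 fz 2.5 False | -383 tan 4.4 rad -0.7 fz 5.4 True | t=10.2 p=[ 0.5266 -0.3906  0.163 ] F=[1.1 4.3 5.4] op=0.0127 angle -12.498320897486899
```

View pics/s1.png

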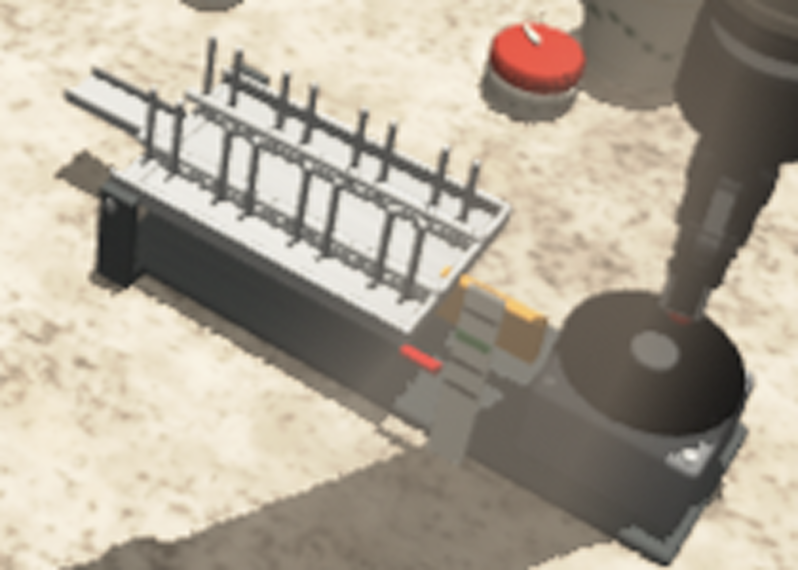

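The crop shows the pointer has dropped about 24 px, and the tray looks level. I'll confirm the stop with a firmer push, then release and measure the tilt from above.

Run:
```python
from h import *
wind(np.radians(-12.5),-np.radians(25),stop=14,n=36,v=.05)
wind(np.radians(-14),np.radians(1),n=36,v=.03)
env.grip(.06); env.movel([.5268,-.391,.27],.2); print(st())
env.reach([.53,-.2,.42],down(2.95)); 
p,d,K=cam("wrist"); cv2.imwrite("pics/w2.png",p); np.savez("/tmp/w2.npz",p=p,d=d); print(st())
C=cloud(d,K); hsv=cv2.cvtColor(p,cv2.COLOR_BGR2HSV).astype(int); S=hsv[...,1];V=hsv[...,2]
m=(d>0)&(S<60)&(C[...,2]>.05)&(C[...,2]<.08)&(C[...,1]>-.28)&(C[...,1]<-.09)&(abs(C[...,0]-.53)<.1)
q=C[m]; co,*_=np.linalg.lstsq(np.c_[q[:,:2],np.ones(len(q))],q[:,2],rcond=None); print("grad",co,len(q)); print(np.percentile(q[:,2],[5,50,95]))
```

```text
-21 tan 10.3 rad 2.3 fz 6.9 False | -29 tan 18.9 rad -1.8 fz 10.2 False | t=10.8 p=[ 0.5259 -0.3916  0.1629] F=[ 7.6 17.3 10.2] op=0.0130 angle -14.412422121514327
-13 tan 2.5 rad 6.0 fz 4.3 False | t=11.2 p=[ 0.5261 -0.3902  0.163 ] F=[6.4 1.1 4.3] op=0.0128 angle -12.144235713817286
t=12.4 p=[ 0.5263 -0.3905  0.269 ] F=[-0.4 -0.  -0.5] op=0.0600
t=13.4 p=[ 0.5294 -0.2014  0.4181] F=[-0.6 -1.1  0.2] op=0.0598
grad [ 0.00467105 -0.0023253   0.06241521] 21101
[0.06126457 0.06291076 0.0761064 ]
```

View pics/w2.png

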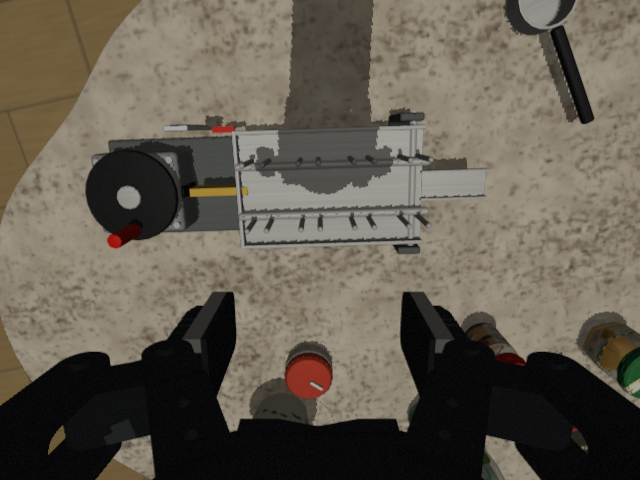

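Tray level: gradient ≈0. The view shows tine bases and tips in rows (245–430, 163) and (250–430, 220), spout tip edge (486,182), cup (545,5).

Run:
```python
from h import *
z=np.load("/tmp/w2.npz"); K=calibration("wrist"); p,d=z["p"],z["d"]; C=cloud(d,K)
hsv=cv2.cvtColor(p,cv2.COLOR_BGR2HSV).astype(int); H,S,V=hsv[...,0],hsv[...,1],hsv[...,2]
m=(d>0)&(C[...,2]>.085)&(C[...,2]<.13)&(C[...,1]>-.3)&(C[...,1]<-.04)&(abs(C[...,0]-.53)<.08)
k,l,s_,ce=cv2.connectedComponentsWithStats(m.astype(np.uint8))
for i in range(1,k):
    q=C[l==i]; 
    if len(q)>4: print(ce[i].round(),len(q),np.median(q,0).round(4),q[:,2].min().round(3),q[:,2].max().round(3))
# rails & tray edges at z .062 : tray mask
m=(d>0)&(C[...,2]>.045)&(C[...,2]<.082)&(C[...,1]>-.3)&(C[...,1]<.02)&(abs(C[...,0]-.53)<.1)&(S<60)
mm=cv2.morphologyEx(m.astype(np.uint8),cv2.MORPH_OPEN,np.ones((3,3)))
k,l,s_,ce=cv2.connectedComponentsWithStats(mm); i=1+np.argmax(s_[1:,4]); q=C[l==i]
print(s_[i])
for y0 in np.arange(-.27,.0,.02):
    a=q[abs(q[:,1]-y0)<.003]
    if len(a): print(round(y0,3),a[:,0].min().round(4),a[:,0].max().round(4),a[:,2].max().round(3),np.median(a[:,2]).round(3))
print("ymax",np.percentile(q[:,1],[.1,.5,99,99.5,99.9]))
red=((H<8)|(H>172))&(S>150)&(V>60); sub2=np.zeros(d.shape,bool); sub2[215:260,100:150]=1
a=C[red&sub2&(d>0)]; print("spinner top",a[a[:,2]>.122].mean(0))
```

```text
[407. 158.] 64 [ 0.5061 -0.1137  0.1097] 0.085 0.12
[426. 158.] 74 [ 0.5091 -0.0961  0.1097] 0.086 0.12
[353. 160.] 43 [ 0.498  -0.1622  0.1164] 0.085 0.119
[372. 159.] 51 [ 0.5009 -0.1449  0.116 ] 0.088 0.119
[264. 163.] 53 [ 0.4853 -0.2412  0.1162] 0.086 0.12
[298. 162.] 39 [ 0.4902 -0.2102  0.1175] 0.087 0.12
[318. 161.] 38 [ 0.4929 -0.1931  0.1174] 0.086 0.119
[244. 164.] 58 [ 0.4823 -0.2587  0.1125] 0.086 0.119
[424. 221.] 80 [ 0.5675 -0.1053  0.1072] 0.085 0.12
[372. 223.] 65 [ 0.5594 -0.154   0.109 ] 0.086 0.119
[405. 222.] 73 [ 0.5645 -0.123   0.1077] 0.085 0.119
[301. 225.] 61 [ 0.5483 -0.2199  0.1095] 0.085 0.121
[320. 224.] 56 [ 0.5511 -0.2022  0.1106] 0.086 0.119
[353. 224.] 62 [ 0.5563 -0.1716  0.1104] 0.086 0.12
[249. 227.] 70 [ 0.5408 -0.2686  0.1087] 0.085 0.12
[268. 226.] 64 [ 0.5434 -0.2512  0.1101] 0.087 0.12
[  232   111   257   143 23453]
-0.27 0.4514 0.5719 0.081 0.063
-0.25 0.4537 0.5759 0.082 0.063
-0.23 0.4577 0.5788 0.078 0.063
-0.21 0.4607 0.5817 0.079 0.063
-0.19 0.4636 0.5853 0.078 0.063
-0.17 0.467 0.5882 0.082 0.063
-0.15 0.4706 0.5921 0.081 0.063
-0.13 0.4736 0.6067 0.078 0.063
-0.11 0.4685 0.6096 0.081 0.063
-0.09 0.467 0.5644 0.077 0.062
-0.07 0.5285 0.5592 0.069 0.061
-0.05 0.5318 0.563 0.07 0.061
-0.03 0.5351 0.5653 0.069 0.061
ymax [-0.28756679 -0.2845493  -0.03678231 -0.03267707 -0.0290992 ]
spinner top [ 0.5261436  -0.38921255  0.12438167]
```

```bash
cat >> h.py <<'E'
YAW=np.radians(-9.4); EX=np.array([np.cos(YAW),np.sin(YAW)]); EY=np.array([-np.sin(YAW),np.cos(YAW)])
MID=np.array([.526,-.1822]); slot=lambda k: MID+EY*(.05*k-.075)
DRIP=np.array([.551,-.029])
E
python3 - <<'E'
from h import *
env.reach([.53,.15,.42],down(2.95)); print(st())
p,d,K=cam("wrist"); cv2.imwrite("pics/w3.png",p); np.savez("/tmp/w3.npz",p=p,d=d); C=cloud(d,K)
hsv=cv2.cvtColor(p,cv2.COLOR_BGR2HSV).astype(int); H,S,V=hsv[...,0],hsv[...,1],hsv[...,2]
# handle: dark points at z .02-.04 near the cup
m=(d>0)&(V<60)&(C[...,2]>.024)&(C[...,2]<.038)&(abs(C[...,1]-.06)<.08)&(C[...,0]>.3)&(C[...,0]<.56)
k,l,s_,ce=cv2.connectedComponentsWithStats(m.astype(np.uint8)); i=1+np.argmax(s_[1:,4]); q=C[l==i]
c=q.mean(0); u,s,vt=np.linalg.svd(q-c,full_matrices=False); a=(q-c)@vt[0]; print("handle",s_[i],c,vt[0],a.min(),a.max())
m=(d>0)&(C[...,2]>.026)&(C[...,2]<.042)&(abs(C[...,1]-.06)<.06)&(C[...,0]>.3)&(C[...,0]<.42); q=C[m]
print("rim",cv2.minEnclosingCircle((q[:,:2]*1000).astype(np.float32)),np.percentile(q,[1,99],axis=0).round(3))
blue=(H>95)&(H<122)&(S>90)&(V>40)&(d>0)&(C[...,2]>.015)&(C[...,2]<.12)
k,l,s_,ce=cv2.connectedComponentsWithStats(blue.astype(np.uint8))
for i in range(1,k):
    if s_[i,4]>60:
        q=C[l==i]; u,s,vt=np.linalg.svd(q-q.mean(0),full_matrices=False); print(s_[i],q.mean(0).round(4),q.min(0).round(3),q.max(0).round(3),vt[2].round(3))
E
```

```text
t=14.8 p=[0.5306 0.1481 0.4197] F=[ 1.3 -0.8  0. ] op=0.0602
handle [ 218   84   56  101 1106] [0.46210745 0.08381042 0.03277025] [0.96126918 0.27560091 0.00238729] -0.05499628169034077 0.05392989438198415
rim ((388.60382080078125, 61.80038833618164), 33.76299285888672) [[0.356 0.031 0.027]
 [0.419 0.089 0.036]]
[375 180  97  31 829] [0.5455 0.2503 0.0877] [0.534 0.205 0.028] [0.573 0.303 0.108] [ 0.905 -0.059  0.422]
[395 202  47   9  71] [0.575  0.2567 0.0231] [0.571 0.23  0.017] [0.578 0.283 0.032] [ 0.916 -0.053  0.399]
[382 248  92  19 557] [0.6082 0.245  0.0953] [0.601 0.202 0.016] [0.643 0.297 0.109] [ 0.901 -0.062  0.429]
```

View pics/w3.png

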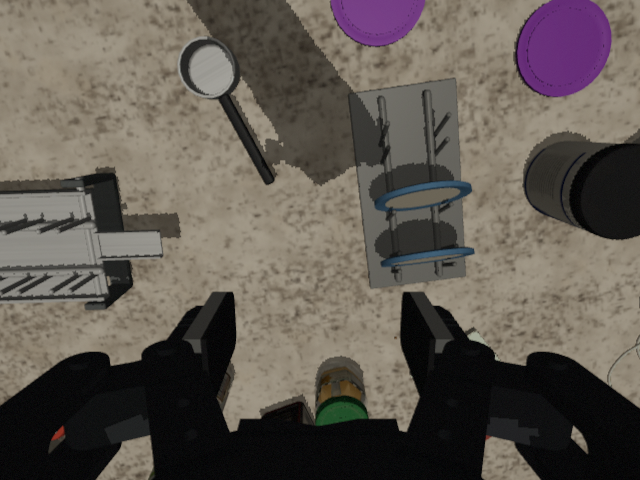

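The view shows the cup at (208,68) with its handle running to (270,180). In the caddy are two blue saucers, at (423,195) and (427,257), with the third place empty. The purple discs at (378,15) and (563,45) stay untouched. Cup first.

Run:
```python
from h import *
h=np.array([.9613,.2757]); g=np.array([.4741,.0872])
ya=np.arctan2(h[1],h[0])
for yaw in (ya,ya+np.pi): print(np.round(kin.inverse_kinematics([*g,.15],down(yaw)),2))
q=down(ya+np.pi)
env.reach([*g,.18],q); env.movel([*g,.084],.15,None,8); print(st())
env.grip(.0,60); print(st())
env.movel([*g,.096],.1); print(st())
dest=DRIP+.095*h+np.array([0.0,0.004])
env.movel([*(dest+[-.02,.05]),.096],.15); env.movel([*dest,.096],.1); print(st())
env.movel([*dest,.0835],.05,None,6); print(st())
p,d,K=cam("scene"); cv2.imwrite("pics/s2.png",cv2.resize(p[200:350,290:500],None,fx=3.8,fy=3.8,interpolation=cv2.INTER_CUBIC))
```

```text
[-0.34  0.39  0.03  2.14 -0.02  0.62 -1.58]
[-0.04  0.41 -0.33  2.12  0.21  0.65  1.34]
t=16.6 p=[0.4749 0.0876 0.0848] F=[-0.3  0.6  0.7] op=0.0603
t=17.1 p=[0.4744 0.0873 0.0843] F=[1.2 0.1 2.1] op=0.0107
t=17.4 p=[0.4744 0.0872 0.0963] F=[ 1.2 -0.8 -1.2] op=0.0106
t=19.2 p=[0.6422 0.0015 0.0959] F=[-0.1  0.8 -2.4] op=0.0106
t=19.6 p=[0.6428 0.0024 0.0829] F=[0.1 0.  6.3] op=0.0107
```

View pics/s2.png

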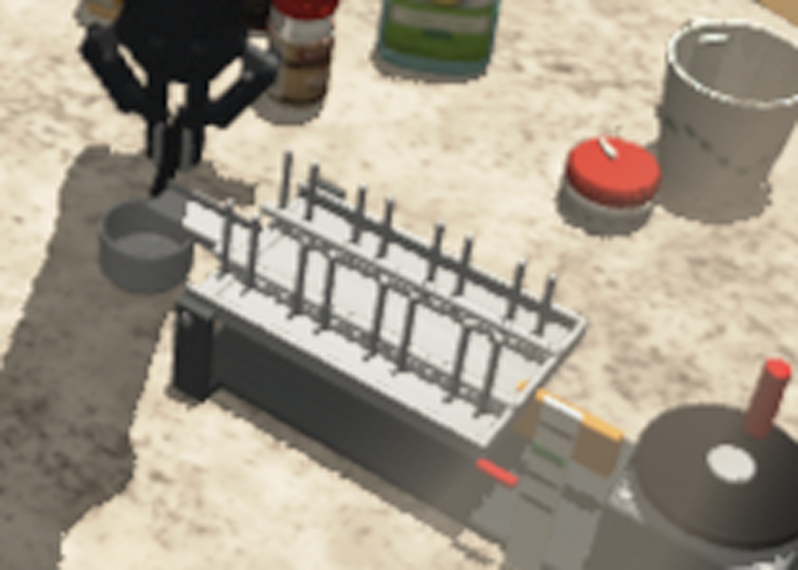

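The crop shows the cup upright, but its rim centre (147,228) seems offset from the spout tip (190,215). I'll measure before releasing.

Run:
```python
from h import *
p,d,K=cam("scene"); 
# crop->full: rim ellipse leftmost(100,232) right~(193,..) near rim bottom; use rays
f=lambda x,y,z: ray(290+x/3.8,200+y/3.8,K,z).round(4)
print("rim left",f(99,232,.034),"front",f(148,262,.034),"top",f(150,198,.034))
print("base front",f(145,292,0), "spout near corner",f(190,230,.057),"far",f(258,200,.065),"tip left edge top",f(176,192,.067))
print("proj drip",(proj([*DRIP,.057],K)-[290,200])*3.8,"rim centre at drip",(proj([*DRIP,.034],K)-[290,200])*3.8)
```

```text
rim left [ 0.5335 -0.002   0.034 ] front [ 0.5246 -0.0406  0.034 ] top [ 0.5778 -0.0142  0.034 ]
base front [ 0.5329 -0.0356  0.    ] spout near corner [ 0.5395 -0.0601  0.057 ] far [ 0.5762 -0.087   0.065 ] tip left edge top [ 0.5558 -0.042   0.067 ]
proj drip [152.6342911  201.99155501] rim centre at drip [151.17736073 230.39596676]
```

Run:
```python
from h import *
p,d,K=cam("scene"); f=lambda x,y,z: ray(290+x/3.8,200+y/3.8,K,z).round(4)
print(f(183,212,.06))
# w3 was taken at the pose TCP(.5306,.1481,.4197) yaw 2.95: build its K from the present wrist calibration
Kn=calibration("wrist"); R,t=RT(Kn); s=env.get_state()
from scipy.spatial.transform import Rotation as Ro
def TR(pos,q): return Ro.from_quat([q[1],q[2],q[3],q[0]]).as_matrix(),np.array(pos)
R1,p1=TR(s["tcp_pos"],s["orientation"]); R2,p2=TR([.5306,.1481,.4197],down(2.95))
Rc=R@R1; tc=R@p1+t        # tcp->cam
Rn=Rc@R2.T; tn=tc-Rn@p2
K3=dict(Kn,rvec=cv2.Rodrigues(Rn)[0],tvec=tn)
z=np.load("/tmp/w3.npz"); C=cloud(z["d"],K3)
for v in (234,238,244,250,254): print(v,[C[v,u].round(3).tolist() for u in (150,156,159,161,163,166)])
print(ray(161.5,244,K3,.061),"saucer check",C[188,425])
```

```text
[ 0.5489 -0.0506  0.06  ]
234 [[0.541, -0.037, 0.06], [0.542, -0.03, 0.061], [0.543, -0.027, 0.06], [0.554, -0.052, -0.001], [0.555, -0.049, -0.0], [0.555, -0.045, 0.002]]
238 [[0.545, -0.037, 0.062], [0.546, -0.031, 0.062], [0.547, -0.028, 0.061], [0.559, -0.053, -0.0], [0.559, -0.05, -0.0], [0.56, -0.046, 0.001]]
244 [[0.552, -0.04, 0.06], [0.553, -0.033, 0.062], [0.553, -0.03, 0.062], [0.554, -0.028, 0.06], [0.567, -0.052, 0.0], [0.567, -0.049, 0.0]]
250 [[0.558, -0.041, 0.062], [0.56, -0.036, 0.059], [0.56, -0.032, 0.061], [0.561, -0.03, 0.06], [0.574, -0.054, 0.001], [0.575, -0.05, 0.002]]
254 [[0.562, -0.042, 0.062], [0.564, -0.036, 0.062], [0.564, -0.033, 0.061], [0.565, -0.031, 0.062], [0.579, -0.055, 0.002], [0.58, -0.052, 0.002]]
[ 0.55406191 -0.0273823   0.061     ] saucer check [0.53918097 0.24914729 0.10635058]
```

The spout's end lies in the gripper's shadow. The wrist depth puts the tip at (0.554, -0.028), over the cup's centre, so I release. Next are the saucers.

```bash
cat >> h.py <<'E'
from scipy.spatial.transform import Rotation as Ro
def quat(R): x,y,z,w=Ro.from_matrix(R).as_quat(); return np.array([w,x,y,z])
PSI=np.radians(-3.5)
def lean(al=np.radians(21),s=1):
    c=np.array([np.cos(PSI),np.sin(PSI),0]); u=-np.sin(al)*c+[0,0,np.cos(al)]; n=np.cos(al)*c+[0,0,np.sin(al)]
    z=-u; y=s*n; return u,n,quat(np.column_stack([np.cross(y,z),y,z]))
E
python3 - <<'E'
from h import *
env.grip(.035); s=env.get_state(); P=np.array(s["tcp_pos"]); print(st())
env.movel(P+[0,0,.2],.25); print(st())
c=np.array([.553,.253,.060])
for s in (1,-1):
    u,n,q=lean(s=s); T=c+(.035+.054)*u; j=kin.inverse_kinematics(T+.1*u,q); print(s,None if j is None else np.round(j,2))
for s in (1,-1):
    for k in (1,3):
        q=down(YAW+ (np.pi if s>0 else 0)); j=kin.inverse_kinematics([*slot(k),.3],q); print("slot",k,s,None if j is None else np.round(j,2))
E
```

```text
t=20.1 p=[0.6422 0.0018 0.0821] F=[ 0.6 -0.1  0.2] op=0.0355
t=21.0 p=[0.6413 0.0017 0.2806] F=[-0.9  0.7 -0.7] op=0.0352
1 [-0.81  0.26  0.11  2.11  0.44  0.55 -1.13]
-1 [-0.24  0.31 -0.55  2.08  0.73  0.67  1.78]
slot 1 1 [ 0.43  0.31 -0.2   1.82  0.07  1.02  1.61]
slot 3 1 [ 0.28  0.29 -0.23  1.85  0.08  1.01  1.42]
slot 1 -1 [-0.62  0.61  1.28  1.89 -0.65  1.15 -0.82]
slot 3 -1 [-0.82  0.58  1.29  1.91 -0.63  1.13 -1.02]
```

```bash
cat >> h.py <<'E'
def pick(c):
    u,n,q=lean(s=-1); T=c+.089*u
    env.reach(T+.11*u,q); print(st()); hit=env.movel(T,.15,None,8); print(hit,st())
    env.grip(0,40); print(st())
    env.movel(T+.12*u,.15); print(st())
E
python3 - <<'E'
from h import *
env.grip(.03)
pick(np.array([.553,.253,.060]))
p,d,K=cam("scene"); cv2.imwrite("pics/s3.png",p[130:330,150:450]);
E
```

```text
t=22.4 p=[0.4832 0.256  0.246 ] F=[ 0.4  0.3 -0.1] op=0.0301
False t=23.2 p=[0.5215 0.255  0.1436] F=[-0.6  0.6 -0.2] op=0.0302
t=23.6 p=[0.522  0.2555 0.1444] F=[ 1.9 -0.7  3.9] op=0.0073
t=24.5 p=[0.478  0.2569 0.254 ] F=[-0.8  0.5 -1.3] op=0.0068
```

View pics/s3.png

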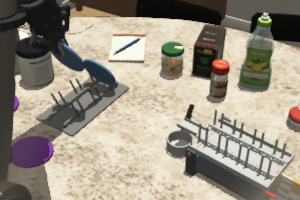

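Run:
```python
from h import *
q=down(YAW+np.pi); s=slot(1)
P=np.array(env.get_state()["tcp_pos"]); env.movel([P[0],P[1],.35],.25)
env.reach([*s,.35],q); env.movel([*s,.263],.15); print(st(),s)
p,d,K=cam("wrist"); cv2.imwrite("pics/w4.png",p); np.savez("/tmp/w4.npz",p=p,d=d)
```

```text
t=27.5 p=[ 0.5226 -0.2066  0.2638] F=[-0.  -0.2 -1.1] op=0.0070 [ 0.52191685 -0.2068643 ]
```

View pics/w4.png

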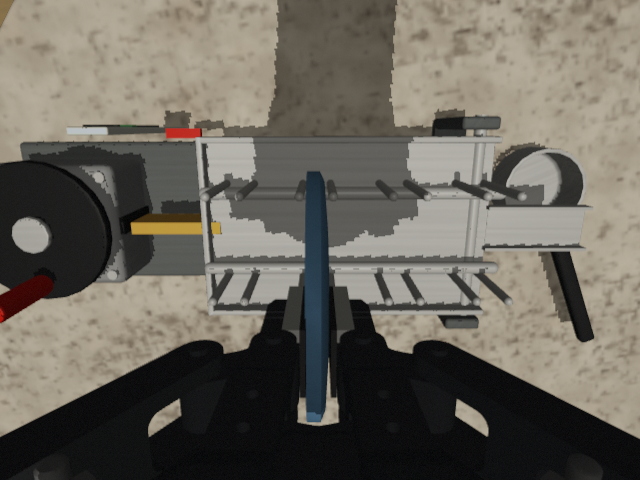

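The view shows the held saucer edge-on at col ≈316, between slot 1's tines (302/332, 188). The cup at (541,180) is no longer centred under the spout tip (585,226), so it has probably been knocked. I'll measure both.

Run:
```python
from h import *
z=np.load("/tmp/w4.npz"); K=calibration("wrist"); p,d=z["p"],z["d"]; C=cloud(d,K)
hsv=cv2.cvtColor(p,cv2.COLOR_BGR2HSV).astype(int); H,S,V=hsv[...,0],hsv[...,1],hsv[...,2]
L=lambda q:((q[:,:2]-MID)@np.c_[EX,EY]*1000).round(1)
m=(d>0)&(S<80)&(C[...,2]>.095)&(C[...,2]<.124)&(C[...,1]>-.3)&(C[...,1]<-.04)&(abs(C[...,0]-.53)<.08)
k,l,s_,ce=cv2.connectedComponentsWithStats(m.astype(np.uint8))
for i in range(1,k):
    q=C[l==i]
    if len(q)>15: print(ce[i].round(),len(q),L(np.median(q,0)[None]),L(q[q[:,2]>.114].mean(0)[None]))
b=(H>95)&(H<122)&(S>80)&(d>0); q=C[b]; b2=q[(q[:,2]>.12)&(q[:,2]<.24)]; print("saucer",len(b2),b2[:,2].min(),b2[:,2].max()); l2=L(b2)
for lo in range(-60,60,15):
    w=l2[(l2[:,0]>=lo)&(l2[:,0]<lo+15)]
    if len(w)>20: print(lo,np.percentile(w[:,1],[2,50,98]),len(w))
m=(d>0)&(C[...,2]>.026)&(C[...,2]<.042)&(C[...,1]>-.08)&(C[...,1]<.02)&(C[...,0]>.46)&(C[...,0]<.57)&(V>60); q=C[m]; print("cup rim",cv2.minEnclosingCircle((q[:,:2]*1000).astype(np.float32)),np.percentile(q,[1,99],axis=0).round(3).tolist())
m=(d>0)&(V<50)&(C[...,2]>.02)&(C[...,2]<.042)&(C[...,1]>-.06)&(C[...,1]<.05)&(C[...,0]>.55)&(C[...,0]<.7); q=C[m]; c=q.mean(0); u,s,vt=np.linalg.svd(q-c,full_matrices=False); a=(q-c)@vt[0]; print("handle",c,vt[0],a.min(),a.max(),len(q))
```

```text
[209. 193.] 173 [[-30.4 -82.2]] [[-29.9 -83.1]]
[242. 193.] 151 [[-30.5 -64.5]] [[-30.  -65.2]]
[300. 193.] 119 [[-30.9 -33.4]] [[-30.1 -33.5]]
[332. 193.] 116 [[-31.1 -15.9]] [[-30.1 -15.8]]
[390. 193.] 146 [[-30.8  15.2]] [[-30.1  15.9]]
[422. 193.] 168 [[-30.7  32.9]] [[-30.1  33.7]]
[480. 193.] 215 [[-30.5  64.6]] [[-30.2  65.4]]
[513. 193.] 241 [[-30.5  82.5]] [[-30.2  83.4]]
[216. 294.] 200 [[ 28.8 -82.6]] [[ 29.5 -83.1]]
[247. 294.] 183 [[ 28.6 -64.7]] [[ 29.5 -65.1]]
[385. 294.] 182 [[28.5 15.8]] [[29.2 16.1]]
[416. 294.] 195 [[28.6 33.5]] [[29.3 33.9]]
[470. 294.] 221 [[28.6 65.2]] [[29.3 65.8]]
[500. 294.] 240 [[28.7 82.9]] [[29.3 83.5]]
saucer 5434 0.17612480639420727 0.23982874677601365
-60 [-27.5 -24.8 -21.9] 242
-45 [-27.3 -24.1 -20.8] 1173
-30 [-27.3 -24.  -20.3] 1304
-15 [-27.5  -23.7  -12.62] 1271
0 [-27.  -23.6 -19.9] 867
15 [-27. -24. -21.] 475
30 [-27.1   -24.55  -21.208] 102
cup rim ((528.0573120117188, -38.7647590637207), 30.2045955657959) [[0.499, -0.068, 0.029], [0.542, -0.01, 0.036]]
handle [ 0.61678151 -0.01827254  0.0328938 ] [0.96796401 0.25106344 0.00358081] -0.04091370368848421 0.04284302470793341 1591
```

Run:
```python
from h import *
s=slot(1)-EY*.0006
hit=env.movel([*s,.215],.1,None,6); print(hit,st())
hit=env.movel([*s,.203],.04,None,5); print(hit,st())
env.grip(.024); print(st())
P=np.array(env.get_state()["tcp_pos"]); env.movel([P[0],P[1],.33],.2); print(st())
env.grip(.035)
p,d,K=cam("wrist"); cv2.imwrite("pics/w5.png",p); C=cloud(d,K)
hsv=cv2.cvtColor(p,cv2.COLOR_BGR2HSV).astype(int); H,S,V=hsv[...,0],hsv[...,1],hsv[...,2]
b=(H>95)&(H<122)&(S>80)&(d>0); q=C[b]; l=(q[:,:2]-MID)@np.c_[EX,EY]*1000; print("saucer z",np.percentile(q[:,2],[1,50,99]),np.percentile(l,[1,50,99],axis=0).round(1).tolist())
m=(d>0)&(C[...,2]>.026)&(C[...,2]<.042)&(C[...,1]>-.09)&(C[...,1]<.03)&(C[...,0]>.46)&(C[...,0]<.6)&(V>60); q=C[m]; print("cup rim",cv2.minEnclosingCircle((q[:,:2]*1000).astype(np.float32)),np.percentile(q,[1,99],axis=0).round(3).tolist())
m=(d>0)&(V<50)&(C[...,2]>.02)&(C[...,2]<.042)&(C[...,1]>-.06)&(C[...,1]<.05)&(C[...,0]>.55)&(C[...,0]<.7); q=C[m]; c=q.mean(0); u,s,vt=np.linalg.svd(q-c,full_matrices=False); a=(q-c)@vt[0]; print("handle",c,vt[0],a.min(),a.max(),len(q))
```

```text
False t=28.2 p=[ 0.5222 -0.2075  0.2154] F=[ 0.4 -0.6 -0.7] op=0.0073
True t=28.4 p=[ 0.5229 -0.208   0.2114] F=[-1.1 -0.3  4.8] op=0.0077
t=28.8 p=[ 0.5219 -0.2075  0.2102] F=[ 0.3 -0.4  0.5] op=0.0240
t=29.5 p=[ 0.5213 -0.2073  0.3288] F=[-0.5  0.5 -0.3] op=0.0239
saucer z [0.13137883 0.31880692 0.35289916] [[-46.7, -80.6], [-12.3, -24.1], [34.8, 29.6]]
cup rim ((548.9395141601562, -31.453420639038086), 52.193572998046875) [[0.499, -0.068, 0.029], [0.591, -0.009, 0.036]]
handle [ 0.6155234  -0.01814581  0.03246286] [0.96779416 0.25172774 0.00275785] -0.041449732321791465 0.04376008219445467 1133
```

View pics/w5.png

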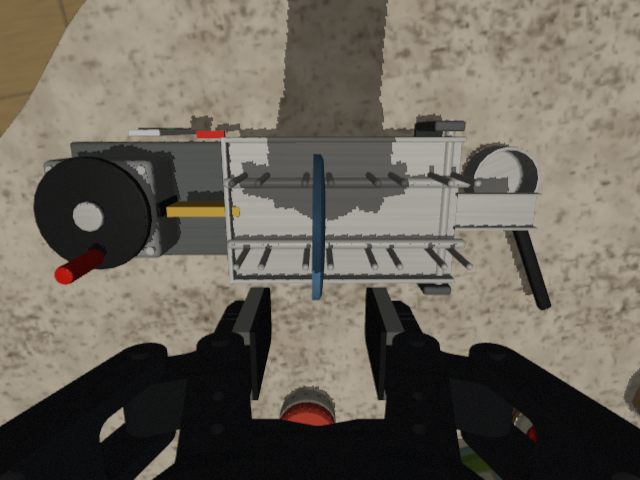

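Saucer 1 stands in slot 1. The cup (rim at (505,170), spout tip at (535,210)) was knocked about 26 mm towards the robot, so I put it back now.

Run:
```python
from h import *
h=np.array([.968,.2515]); ya=np.arctan2(h[1],h[0]); ax=np.array([.5275,-.040]); g=ax+.095*h; q=down(ya+np.pi)
env.reach([*g,.2],q); env.movel([*g,.084],.15,None,8); print(st())
env.grip(0,60); env.movel([*g,.092],.1); print(st())
t=g+np.array([.5535,-.0295])-ax
env.movel([*t,.092],.08); env.movel([*t,.082],.05,None,6); print(st())
env.grip(.035); P=np.array(env.get_state()["tcp_pos"]); env.movel([P[0],P[1],.3],.25); print(st())
env.grip(.03)
pick(np.array([.620,.2495,.060]))
P=np.array(env.get_state()["tcp_pos"]); env.movel([P[0],P[1],.36],.25)
s=slot(3); env.reach([*s,.36],down(YAW+np.pi)); env.movel([*s,.263],.15); print(st())
p,d,K=cam("wrist"); cv2.imwrite("pics/w6.png",p); C=cloud(d,K)
hsv=cv2.cvtColor(p,cv2.COLOR_BGR2HSV).astype(int); H,S,V=hsv[...,0],hsv[...,1],hsv[...,2]
L=lambda q:((q[:,:2]-MID)@np.c_[EX,EY]*1000).round(1)
b=(H>95)&(H<122)&(S>80)&(d>0); q=C[b]; b2=q[(q[:,2]>.12)&(q[:,2]<.24)]; l2=L(b2); l2=l2[l2[:,1]>40]
for lo in range(-60,60,15):
    w=l2[(l2[:,0]>=lo)&(l2[:,0]<lo+15)]
    if len(w)>20: print(lo,np.percentile(w[:,1],[2,50,98]),len(w))
```

```text
t=31.7 p=[ 0.6202 -0.0163  0.085 ] F=[0.1 0.  0.7] op=0.0351
t=32.3 p=[ 0.6196 -0.0162  0.0925] F=[-0.9  0.1 -2. ] op=0.0106
t=33.1 p=[ 0.6462 -0.0057  0.0826] F=[-0.7 -0.1  5. ] op=0.0106
t=34.5 p=[ 0.6448 -0.0058  0.2984] F=[-1.5  0.  -1.9] op=0.0351
t=35.7 p=[0.5502 0.2521 0.246 ] F=[ 0.   0.5 -0.1] op=0.0299
False t=36.6 p=[0.5885 0.2516 0.1438] F=[-1.   1.   0.2] op=0.0299
t=36.9 p=[0.5891 0.2519 0.1445] F=[1.  0.8 4.7] op=0.0075
t=37.9 p=[0.545  0.2534 0.2539] F=[-0.3  0.1 -1.6] op=0.0074
t=40.6 p=[ 0.5389 -0.1079  0.2638] F=[ 0.6 -0.4 -0.9] op=0.0071
-60 [72.7   75.4   78.634] 284
-45 [73.  76.2 79.5] 1175
-30 [73.  76.3 80. ] 1297
-15 [71.55 76.6  82.05] 1276
0 [73.2 76.6 80.3] 865
15 [73.2 76.3 79.3] 451
30 [73.2   75.9   78.796] 89
```

View pics/w6.png

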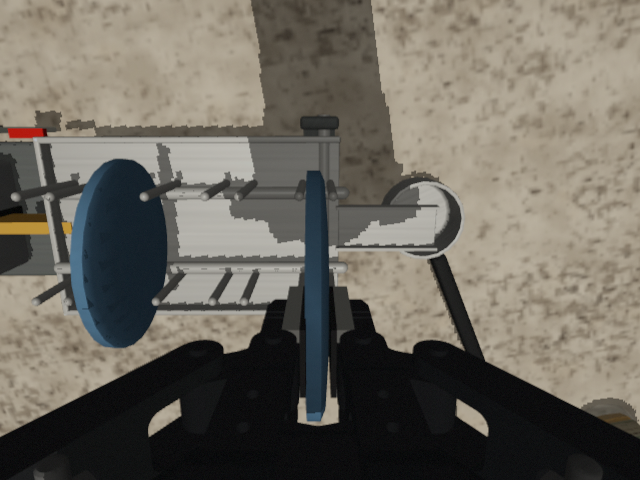

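Run:
```python
from h import *
s=slot(3)-EY*.0014
env.movel([*s,.263],.05)
hit=env.movel([*s,.215],.1,None,6); print(hit,st())
hit=env.movel([*s,.203],.04,None,5); print(hit,st())
env.grip(.024); print(st())
P=np.array(env.get_state()["tcp_pos"]); env.movel([P[0],P[1],.34],.2)
env.reach([.53,-.14,.43],down(YAW+np.pi)); print(st())
p,d,K=cam("wrist"); cv2.imwrite("pics/w7.png",p); C=cloud(d,K)
hsv=cv2.cvtColor(p,cv2.COLOR_BGR2HSV).astype(int); H,S,V=hsv[...,0],hsv[...,1],hsv[...,2]
b=(H>95)&(H<122)&(S>80)&(d>0)&(C[...,2]<.2)&(C[...,2]>.06); q=C[b]; l=(q[:,:2]-MID)@np.c_[EX,EY]*1000
for c0 in (-25,75):
    w=abs(l[:,1]-c0)<25; print(c0,w.sum(),np.percentile(q[w,2],[1,50,99]).round(4),np.percentile(l[w],[1,50,99],axis=0).round(1).tolist())
red=((H<8)|(H>172))&(S>150)&(V>60)&(d>0)&(C[...,2]>.12)&(C[...,2]<.13); a=C[red]; print("spinner top",a.mean(0),len(a))
p,d,K=cam("side"); cv2.imwrite("pics/side1.png",cv2.resize(p[230:410,210:420],None,fx=3.3,fy=3.3))
```

```text
False t=41.5 p=[ 0.5383 -0.1096  0.2152] F=[ 0.3  0.5 -2.1] op=0.0073
True t=41.8 p=[ 0.5392 -0.1099  0.2114] F=[-1.3  0.4  5.5] op=0.0071
t=42.1 p=[ 0.5381 -0.1096  0.2101] F=[ 0.1 -0.8 -0.1] op=0.0242
t=43.4 p=[ 0.5298 -0.1404  0.4294] F=[ 0.5  0.3 -1.5] op=0.0237
-25 2095 [0.0826 0.1485 0.1705] [[-46.9, -26.9], [-4.4, -21.1], [42.3, -19.8]]
75 903 [0.0805 0.1631 0.1709] [[-48.9, 70.5], [-8.3, 73.7], [43.6, 77.8]]
spinner top [ 0.52642829 -0.38799675  0.12470614] 152
```

View pics/w7.png

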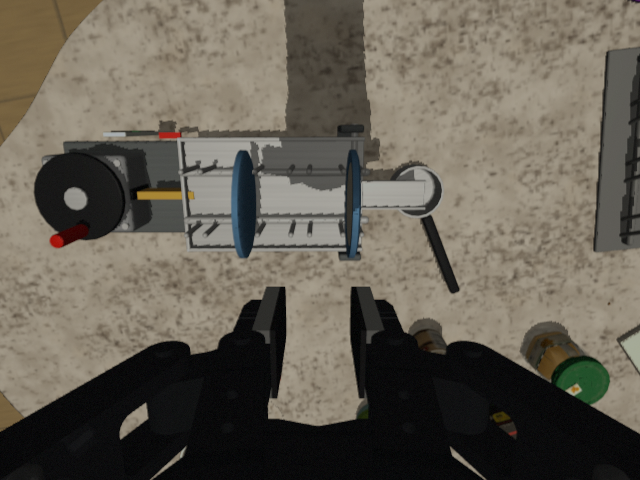

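Both saucers are seated (tops at z = 0.1705, as expected) at (243,205) and (353,205), and the cup (416,190) is centred under the spout tip (425,193). Now winding up two turns.

Run:
```python
from h import *
env.grip(.06); g=[.5262,-.3898]
env.reach([*g,.27],down(np.pi/2)); env.movel([*g,ZT],.15,None,10); print(st())
env.grip(0,40); print(st())
p=np.array(env.get_state()["tcp_pos"])[:2]-AX; a0=np.arctan2(p[1],p[0]); print("a0",np.degrees(a0))
a=wind(a0,4*np.pi+np.radians(1),v=.11)
p=np.array(env.get_state()["tcp_pos"])[:2]-AX; print("end angle",np.degrees(np.arctan2(p[1],p[0])),"target",np.degrees(a0))
```

```text
t=45.9 p=[ 0.5269 -0.3901  0.1641] F=[ 0.8 -0.7  0.5] op=0.0601
t=46.4 p=[ 0.5266 -0.39    0.1637] F=[-0.2  1.   4.3] op=0.0128
a0 -11.540310221282496
10 tan 1.1 rad -0.1 fz 6.2 False | 32 tan 0.9 rad -1.6 fz 6.6 False | 54 tan 0.2 rad -2.1 fz 6.0 False | 76 tan 0.6 rad -3.8 fz 5.1 False | 98 tan 1.7 rad -4.5 fz 4.4 False | 120 tan 0.6 rad -5.5 fz 4.4 False | 141 tan 0.6 rad -4.6 fz 5.9 False | 163 tan 0.4 rad -0.8 fz 8.7 False | 185 tan 0.2 rad 1.2 fz 10.2 False | 207 tan 1.0 rad 2.7 fz 10.4 False | 229 tan 1.9 rad 4.2 fz 9.0 False | 251 tan 2.1 rad 5.8 fz 7.9 False | 272 tan 0.9 rad 6.1 fz 4.5 False | 294 tan 1.1 rad 6.1 fz 4.0 False | 316 tan 0.9 rad 3.9 fz 6.1 False | 338 tan 1.9 rad 0.5 fz 8.2 False | 360 tan 1.3 rad -1.5 fz 10.6 False | 382 tan 0.6 rad -2.8 fz 10.4 False | 404 tan 0.8 rad -4.5 fz 11.1 False | 425 tan 0.1 rad -5.8 fz 8.7 False | 447 tan -0.2 rad -6.9 fz 7.0 False | 469 tan 0.7 rad -6.5 fz 3.8 False | 491 tan 0.8 rad -5.9 fz 4.8 False | 513 tan 0.6 rad -3.4 fz 7.8 False | 535 tan 0.7 rad 0.3 fz 9.9 False | 557 tan 0.4 rad 2.0 fz 10.7 False | 578 tan 0.3 rad 4.5 fz 11.2 False | 600 tan 0.6 rad 5.3 fz 8.6 False | 622 tan 1.5 rad 6.1 fz 6.4 False | 644 tan 1.0 rad 6.9 fz 5.5 False | 666 tan 1.3 rad 6.6 fz 4.9 False | 688 tan 1.1 rad 2.4 fz 8.2 False | 709 tan 0.8 rad -1.1 fz 10.2 False | t=55.2 p=[ 0.5272 -0.3869  0.1636] F=[-0.9  1.  10.2] op=0.0128 angle -6.485226200321494
end angle -6.485226200321494 target -11.540310221282496
```

Run:
```python
from h import *
env.dwell(.4); print(st())
a=np.radians(-11.0); env.movel([*(AX+RS*np.array([np.cos(a),np.sin(a)])),ZT],.04); env.dwell(.3)
p=np.array(env.get_state()["tcp_pos"])[:2]-AX; print(np.degrees(np.arctan2(p[1],p[0])),st())
env.grip(.06); P=np.array(env.get_state()["tcp_pos"]); env.movel([P[0],P[1],.28],.2)
env.reach([.53,-.14,.43],down(YAW+np.pi)); print(st())
p,d,K=cam("wrist"); C=cloud(d,K); cv2.imwrite("pics/w8.png",p)
hsv=cv2.cvtColor(p,cv2.COLOR_BGR2HSV).astype(int); H,S,V=hsv[...,0],hsv[...,1],hsv[...,2]
L=(C[...,:2]-MID)@np.c_[EX,EY]
m=(d>0)&(S<60)&(abs(L[...,0])<.02)&(abs(L[...,1])<.07)&(C[...,2]>.05)&(C[...,2]<.1)&(V>60)
co=np.polyfit(L[m][:,1],C[m][:,2],1); print("tilt",np.degrees(np.arctan(co[0])),m.sum())
red=((H<8)|(H>172))&(S>150)&(V>60)&(d>0)&(C[...,2]>.12)&(C[...,2]<.13); a=C[red]; print("spinner top",a.mean(0),len(a))
sc,_,_=cam("scene"); cv2.imwrite("pics/s9.png",np.hstack([cv2.resize(sc[190:390,290:520],(690,600))]))
```

```text
t=55.6 p=[ 0.5271 -0.3873  0.1636] F=[-0.5  1.1 10. ] op=0.0129
-7.574503157002902 t=56.1 p=[ 0.527  -0.3876  0.1636] F=[-0.3  1.2 10. ] op=0.0131
t=58.5 p=[ 0.5297 -0.1412  0.4286] F=[ 0.1 -0.6 -1. ] op=0.0601
tilt -10.154086133920465 4676
spinner top [ 0.52704974 -0.38608001  0.1246465 ] 150
```

View pics/s9.png

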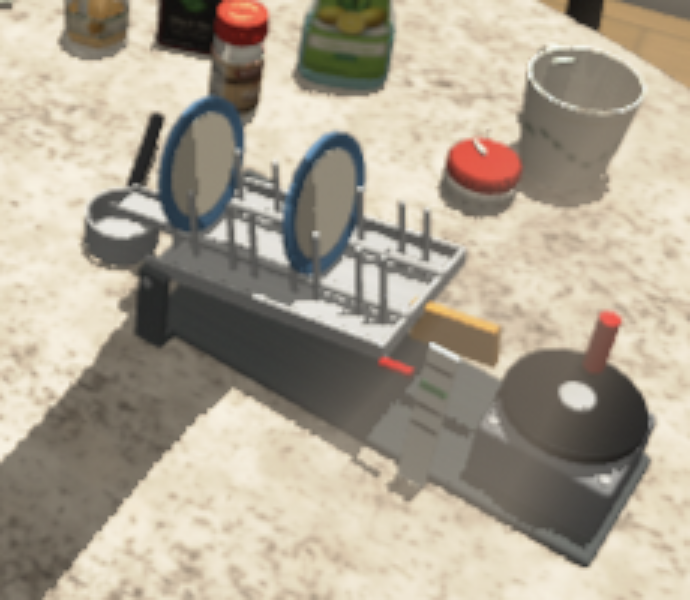

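View pics/w8.png

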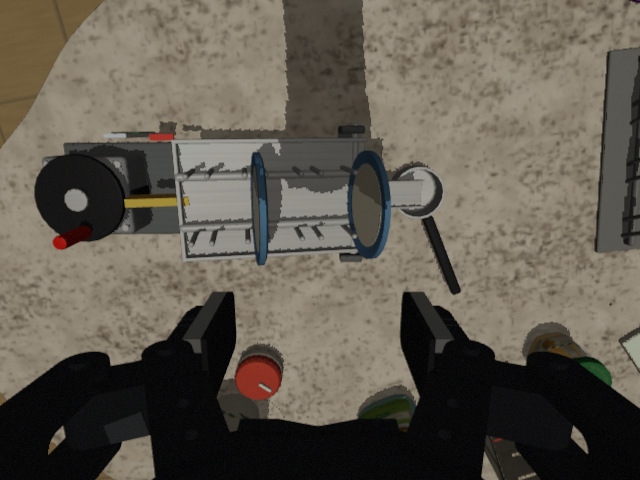

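The last two pictures show both saucers standing in slots 1 and 3, tilt ≈10.1° (measured; wheel within about 4° of two turns), and the cup at (418,192) under the spout tip (422,193). The gripper is clear, so I hand the job in.

```bash
python3 -c "
from h import *
print(job.job_done(), env.get_state()['time'])"
```

```text
the job is handed in; nothing more can be done
the job is handed in; nothing more can be done
```

I handed the job in at about 59 s with the tray wound up to about 10.1° (by depth image). Both saucers found in the caddy are seated in slots 1 and 3, the cup is upright under the spout tip after being knocked once and put back, and nothing is held.

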